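# Load and start the guitar-bridge slotting fixture

### The job

Throw the slotting fixture's toggle clamp fully open, lay every rosewood bridge blank from the cork mat flat in a bay of its own, down on the bed, and throw the clamp shut onto them. Then move the feed lever into the notch marked with the green disc, and last of all flip the red isolator toggle on. Leave the glue bottle, the mug and the sanding block where they are.

Things in the scene. Friction and masses are not known exactly. Their poses are not given: they have to be found in the camera images.
- fixture: Slotting fixture, fixed: aluminium bed 20 mm thick, 230 mm wide, 470 mm long (150 mm wide behind the hinge), with three parallel bays 66 mm apart and a clamp hinged behind them; a parked spindle, 160 mm high, stands at its far end (245 to 335 mm along x). Origin at the bed's underside below the middle bay's centre; x along the bays towards hinge and spindle (away from the robot), z up.
- bay1 (a point): Where a seated blank's centre belongs in one of three bays, 8 mm above the bed; x along the bay. Room for one blank, 182 x 46 mm (6 and 5 mm spare each side), between blue blocks and dark end stops, all 10 mm high. The blocks stand only 48 to 84 mm from the bay's centre, so its middle is open for fingers. Any blank, either way round.
- bay2 (a point): Where a seated blank's centre belongs in one of three bays, 8 mm above the bed; x along the bay. Room for one blank, 182 x 46 mm (6 and 5 mm spare each side), between blue blocks and dark end stops, all 10 mm high. The blocks stand only 48 to 84 mm from the bay's centre, so its middle is open for fingers. Any blank, either way round.
- bay3 (a point): Where a seated blank's centre belongs in one of three bays, 8 mm above the bed; x along the bay. Room for one blank, 182 x 46 mm (6 and 5 mm spare each side), between blue blocks and dark end stops, all 10 mm high. The blocks stand only 48 to 84 mm from the bay's centre, so its middle is open for fingers. Any blank, either way round.
- clamp (a joint): Toggle clamp angle, rad: starts closed over the empty bays (about -0.05, its stop); 0 when its rubber rests on seated blanks; 1.8 thrown open, at its other stop, just past upright, leaning away from the bays. An over-centre spring throws it shut below about 0.9 and open above, and holds it there; 5 to 8 N at the grip moves it across.
- clamp_hinge (a point): Point on the clamp's hinge axis, which runs along the fixture's y, 60 mm above the bench and 135 mm from the fixture's origin along its x.
- clamp_grip (a point): Place to pinch the clamp's red round bar (16 mm thick, 100 mm long, parallel to the hinge) from above, fingers closing along the fixture's x; 32 mm to +y of the 14 mm wide arm that meets the bar's middle. At clamp 0 it is 200 mm from the hinge axis towards -x and 10 mm above it. Swings about the hinge. A rubber-faced beam 178 mm wide crosses the arm 105 mm from the hinge.
- drive: Feed drive, fixed to the bench: grey gearbox 300 x 220 x 50 mm high, on the left or the right of the fixture. Origin at the centre of its underside; x along its 300 mm length, away from the robot, z up. The isolator toggle is on its near half, the feed lever on its far half.
- lever (a joint): Feed lever angle, rad, counter-clockwise from above. The lever lies flat over the gearbox, free end towards the robot, and swings sideways. Spring notches at 0 (idle, white disc, its start), 0.45, 0.90 and 1.35; stops -0.08 and 1.43. It settles into the nearest notch. About 5 N at the grip takes it out of a notch.
- lever_pivot (a point): The lever's vertical pivot axis at the gearbox top, 50 mm above the bench, 115 mm from the drive's origin along its x.
- lever_grip (a point): Point on the upright black grip post of the lever (24 mm diameter, standing 65 to 120 mm above the bench), 120 mm from the pivot; the point is 102 mm above the bench.
- lever_pointer (a point): Tip region of the lever's red pointer, 150 mm from the pivot, in line with the grip; it stands over a notch's disc when the lever is in that notch.
- tag_green: Green disc, fixed, 26 mm diameter, 2 mm thick, on the gearbox top, 150 mm from the pivot: it marks the wanted notch, one of the three at 0.45, 0.90 and 1.35 (the other two have black discs). Origin at its underside centre.
- isolator (a joint): Isolator toggle angle, rad: 0 off (leaning 34 degrees to the drive's -x, towards the robot), 1.2 on (leaning as far to +x, away from the robot). A spring snaps it to either end from about 0.6; about 4 N at its tip pushes it over.
- isolator_tip (a point): Middle of the top end of the red isolator paddle (30 mm wide, 10 mm thick, 75 mm long from its hinge). The hinge runs along the drive's y, 62 mm above the bench, 105 mm from the drive's origin towards its -x; the tip is 124 mm above the bench when off or on, 137 mm upright.
- mat: Cork mat fixed to the bench, 260 x 210 mm, 4 mm thick, on the other side of the fixture from the drive. Origin at its underside centre.
- glue: Bystander: yellow glue bottle, 56 mm diameter, 150 mm high, standing between the fixture's spindle and the gearbox or mat. Origin at its underside centre.
- mug: Bystander: blue mug, 76 mm diameter, 90 mm high, standing between the fixture's spindle and the gearbox or mat. Origin at its underside centre.
- sanding_block: Bystander: cork sanding block 110 x 60 x 35 mm lying beyond the gearbox or mat. Origin at its underside centre.
- blank1: One of two or three dark rosewood guitar-bridge blanks (None if this one is absent): plain bar 170 x 36 x 16 mm, about 85 g. Origin at its centre, x along its length, y across its 36 mm width. At the start it lies flat on the cork mat, 75 mm from its neighbour centre to centre.
- blank2: One of two or three dark rosewood guitar-bridge blanks (None if this one is absent): plain bar 170 x 36 x 16 mm, about 85 g. Origin at its centre, x along its length, y across its 36 mm width. At the start it lies flat on the cork mat, 75 mm from its neighbour centre to centre.
- blank3: One of two or three dark rosewood guitar-bridge blanks (None if this one is absent): plain bar 170 x 36 x 16 mm, about 85 g. Origin at its centre, x along its length, y across its 36 mm width. At the start it lies flat on the cork mat, 75 mm from its neighbour centre to centre.
Things that resemble listed ones, but are neither listed nor needed, are in the scene too. What is shaped like the blank2 but orange, purple or white is not meant.

How it is judged:
By the outcome, as a careful person would: the job done as asked, in the order asked, and still so for the second after the job is handed in, with the robot touching nothing.
Of blank1, blank2, blank3 only 2 to 3 are there at a start; the rules pass over those that are not, and their reading is None.
At some moment in a run one of blank1, blank2, blank3 may be knocked a few centimetres aside while the robot is not near it.
Once in a run the grip may slacken for a moment while it holds something.
It also fails if it takes over 208 s, if anything falls off the work surface, if the arm or the gripper's body presses on something with over 40 N, if the wrist force passes 120 N, or if a joint passes its speed limit or range.

### The arm

A 7-joint arm with a two-finger parallel gripper is mounted at the origin on the work surface. World frame = base frame: x ahead of the robot, y to its left, z up, the work surface at z = 0. Lengths are in m, angles in rad, forces in N, time in s.
With the tool pointing down it reaches from about 0.4 to 0.875 m from the base axis. Payload 4.4 kg.
Tool frame: the origin (TCP) lies at the centre of the arm's flange, where the gripper is bolted on; the fingertips stand 173 mm ahead of it and the grasp point (between the pads) lies 155 mm ahead of it; z points along the fingers, y is the line along which they close (so a half turn about z gives the same grasp; the last joint's range is limited). The gripper opens to 85 mm and grips with 20 to 120 N. Pads are 22 mm wide; open, the fingers measure 114 mm over their backs; the gripper's body (76 mm by 85 mm) begins 54 mm behind the grasp point. The pads swing forward as they close: fully open they stand 13 mm farther back than shut.
Start: joints at [-1.177, 0.628, 0.038, 1.517, -0.027, 0.996, -0.02], TCP at [0.288, 0.583, 0.405] pointing down, gripper open.
Joint ranges: [-3.06, 3.06], [-0.37, 2.12], [-1.25, 1.32], [0.18, 2.47], [-1.1, 4.24], [0.23, 1.98], [-2.94, 2.94]. Speed limits (rad/s): [2.57, 2.57, 3.14, 3.14, 3.14, 3.14, 3.14].

### API

Orientations are given as [roll, pitch, yaw] about the fixed x, y, z axes, in that order (R = Rz(yaw) Ry(pitch) Rx(roll)).
In Python, from cell import sense, optics, manip gives the robot as it stands.
- The arm moves only by the tool step_arm, never from a script. Its argument "commands" is a list of rows, each a list of 6 numbers: the shift along the tool's x, y, z each as a share of 30 mm, from -1 to 1, then the turn, a rotation vector about the tool's x, y, z each as a share of pi rad, from -1 to 1. In form: [[tx, ty, tz, ax, ay, az], ...]. A call has 1 to 10 rows; each row shifts and turns the commanded pose from where the row before left it, along the tool's axes as they then stand; what a row does not reach is not made up. A row lasts 1/8 s, in which the tool goes at most 62.5 mm and 10.7 degrees, less where a joint would pass 70% of its speed; a pose out of reach is approached as far as the arm can. A call with a number of a shift or a turn outside -1 to 1 is refused whole. A call with a gripper value outside its range is refused whole. "grip" is the opening, from 0 (shut) to 1 (fully open), set as the call begins (left out, the last holds). The fingers move at their own pace and stop on an object; "squeeze" is the grip in N (left out, the last holds). Time passes only in rows, so rows that do not move let the fingers close. It gives the time, the measured TCP pose, the force, the opening and the grip force at its end, in the units of the state.
- sense(): the state, without advancing time (a new reading comes with each control period).
- optics.get_image(name): name is "side" or "top" or "wrist"; returns a dict with "frame" (420x560x3 uint8, red, green, blue), "camera_matrix" (3x3 intrinsics, pixels), "world_to_cam" (4x4, takes a point from world to camera coordinates). Camera axes: x right, y down, z forward; pixel columns grow to the right and rows downward; lengths in m; the calibration is good to about 2 mm. A picture is of the moment at which its call begins. There is no depth.
- manip.hand_in(): hands the job in; it is judged then, once.
The state is a dict: "time": time; "joint_positions": joint angles; "joint_velocities": joint speeds; "effort": joint torques, N m; "eef_pos": TCP position; "tcp_rot": TCP orientation; "wrist_force": force on the tool from outside, world axes, zero at the start; "torque": the same for the moment, N m; "opening": opening from 0.0 (shut) to 1.0 (fully open); "finger_force": force on a finger pad.
Only numpy, scipy, OpenCV 4.12 (cv2) and the standard library are available. Lean on these libraries where they do the work, as an engineer would, in place of code of your own. Each camera call takes 0.05 s, during which the arm holds its last target. There are 200 camera calls.

## Working session

There is one attempt and no reset: what is moved stays moved. The work goes in short steps, Python scripts to look and compute and a tool call to move; the robot and the scene stay as the last step left them, time stands still between calls to the robot, and variables do not carry over. Pictures are saved under pics/ and viewed, at most 14 in all, crops included, and the job is handed in when it is done.

Besides the shell and the picture viewer there is one more tool, called as name(argument=value, ...) on one line, values as JSON. step_arm: Moves the arm, as the interface text tells. Shift numbers are shares of 30 mm and turn numbers shares of pi rad, none past 1 either way. Its arguments: {"type":"object","properties":{"commands":{"type":"array","items":{"type":"array","items":{"type":"number","minimum":-1,"maximum":1}}},"grip":{"type":"number"},"squeeze":{"type":"number"}},"required":["commands"]}

```bash
mkdir -p pics; ls; python3 - <<'E'
from cell import sense, optics
import cv2,numpy as np
s=sense(); print({k:np.round(v,3).tolist() for k,v in s.items()})
for n in("top","side"):
    d=optics.get_image(n); cv2.imwrite(f"pics/{n}0.png",d["frame"][:,:,::-1]); print(n,d["camera_matrix"].round(1).tolist(),d["world_to_cam"].round(3).tolist())
E
```

```text
pics
{'time': 0.0, 'joint_positions': [-1.177, 0.629, 0.038, 1.518, -0.027, 0.996, -0.02], 'joint_velocities': [0.002, 0.001, -0.0, -0.0, -0.0, -0.001, 0.002], 'effort': [0.002, -56.34, 1.226, -19.345, 0.011, 0.01, -0.0], 'eef_pos': [0.288, 0.582, 0.404], 'tcp_rot': [-3.14, 0.0, 2.682], 'wrist_force': [-0.254, -0.214, 0.361], 'torque': [-0.022, -0.046, -0.029], 'finger_force': 0.0, 'opening': 1.0}
top [[518.1, 0.0, 278.8], [0.0, 518.1, 208.4], [0.0, 0.0, 1.0]] [[-0.01, -1.0, 0.011, -0.156], [-0.98, 0.008, -0.198, 0.53], [0.198, -0.013, -0.98, 1.659], [0.0, 0.0, 0.0, 1.0]]
side [[498.6, 0.0, 283.3], [0.0, 498.6, 204.4], [0.0, 0.0, 1.0]] [[0.997, -0.075, -0.011, -0.512], [-0.061, -0.716, -0.696, 0.002], [0.044, 0.694, -0.718, 1.796], [0.0, 0.0, 0.0, 1.0]]
```

View pics/top0.png

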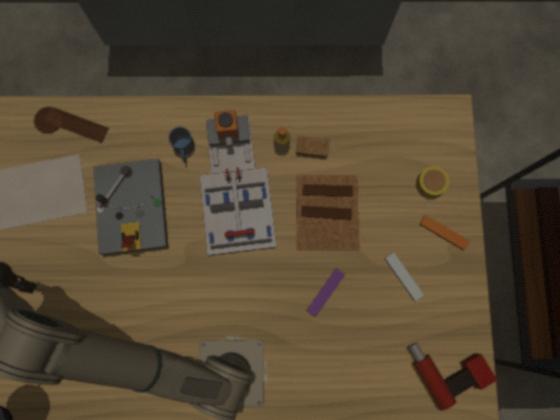

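View pics/side0.png

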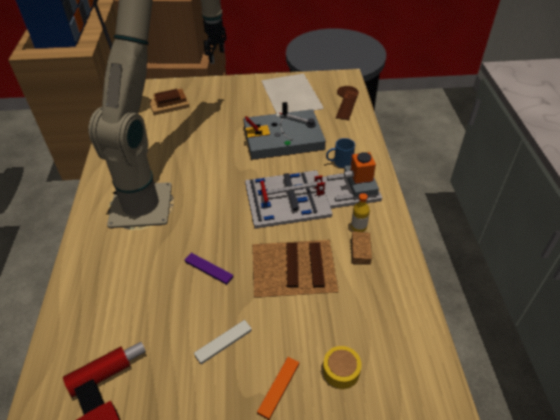

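```bash
cat > h.py <<'E'
from cell import sense, optics
import cv2,numpy as np
from scipy.spatial.transform import Rotation as R
def img(n):
    d=optics.get_image(n); return d["frame"],d["camera_matrix"],d["world_to_cam"]
def cast(uv,K,T,z):
    uv=np.atleast_2d(uv).astype(float); r=np.c_[uv,np.ones(len(uv))]@np.linalg.inv(K).T
    c=-T[:3,:3].T@T[:3,3]; d=r@T[:3,:3]; return c+d*((z-c[2])/d[:,2])[:,None]
def proj(p,K,T):
    q=np.atleast_2d(p)@T[:3,:3].T+T[:3,3]; q=q@K.T; return q[:,:2]/q[:,2:]
def blobs(m,amin):
    cs,_=cv2.findContours(m.astype(np.uint8),cv2.RETR_EXTERNAL,cv2.CHAIN_APPROX_NONE)
    return sorted([c for c in cs if cv2.contourArea(c)>=amin],key=cv2.contourArea,reverse=True)
def rect(c,K,T,z):
    p=cast(c[:,0,:],K,T,z)[:,:2]; (cx,cy),(w,h),a=cv2.minAreaRect((p*1000).astype(np.float32))
    if w<h: w,h,a=h,w,a+90
    a=(a+90)%180-90
    return round(cx,1),round(cy,1),round(w,1),round(h,1),round(a,1)  # mm, deg of long axis
E
python3 - <<'E'
from h import *
f,K,T=img("top")
big=cv2.resize(f[90:270,80:370],None,fx=2.7,fy=2.7,interpolation=cv2.INTER_CUBIC); cv2.imwrite("pics/c1.png",big[:,:,::-1])
h=cv2.cvtColor(f,cv2.COLOR_RGB2HSV); H,S,V=[h[...,i].astype(int) for i in range(3)]
roi=np.zeros(V.shape,bool); roi[90:270,80:370]=1
def show(n,m,a,z):
    for c in blobs(m&roi,a): 
        M=c[:,0].mean(0).round(0); print(n,M,cv2.contourArea(c),rect(c,K,T,z))
x=np.arange(560)[None]+0*V
show("dark",(V<75)&(x>290)&(S>60),150,.020)
show("green",(H>40)&(H<85)&(S>100),5,.052)
show("red",((H<6)|(H>172))&(S>140),6,.07)
show("grey",(S<40)&(V>110)&(x>190)&(x<285),300,.02)
show("drive",(S<60)&(V>55)&(V<130)&(x<180),800,.05)
show("blue",(H>100)&(H<125)&(S>110)&(x>195)&(x<280),6,.03)
for p in [(330,212),(240,180),(130,180)]: print(h[p[1],p[0]])
E
```

```text
dark [326. 212.] 540.5 (519.7, -319.9, 169.7, 42.2, 85.9)
dark [327. 190.] 528.5 (597.2, -325.6, 170.4, 41.8, 87.3)
green [157. 202.] 14.5 (553.2, 242.3, 13.8, 13.2, 2.0)
red [239. 233.] 56.0 (446.0, -32.0, 88.2, 10.3, -83.7)
red [127. 241.] 48.0 (421.5, 331.3, 28.0, 26.0, 89.5)
grey [236. 200.] 5831.0 (574.4, -16.7, 356.5, 224.6, 6.5)
drive [127. 208.] 4929.0 (543.1, 334.6, 297.8, 218.0, 6.7)
blue [226. 197.] 9.5 (571.7, 16.4, 24.2, 6.7, 0.6)
blue [245. 195.] 9.0 (581.2, -48.6, 25.0, 7.2, 9.3)
[ 12 151  54]
[12 41 81]
[38 13 76]
```

View pics/c1.png

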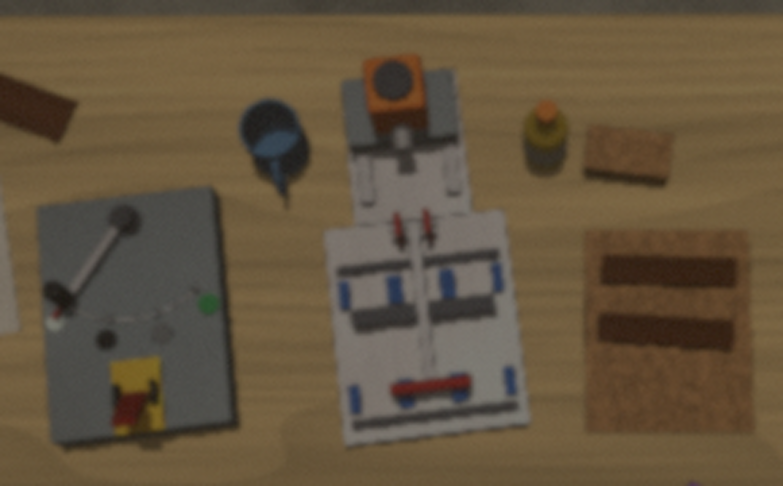

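```bash
cat >> h.py <<'E'
def plan(tcp,yaw,n=None,tilt=(0,0,0),start=None):
    """identical rows to TCP pos (m), yaw deg (tool down), tilt=world rotvec deg; returns row, n"""
    s=sense(); p0,R0=(np.array(s["eef_pos"]),R.from_euler("xyz",s["tcp_rot"])) if start is None else start
    R1=R.from_rotvec(np.radians(tilt))*R.from_euler("xyz",[180,0,yaw],degrees=True)
    a=(R0.inv()*R1).as_rotvec(); d=np.asarray(tcp)-p0
    n=n or int(max(np.ceil(np.linalg.norm(d)/.028),np.ceil(np.linalg.norm(a)/np.radians(10)),1))
    M=sum(R.from_rotvec(a*k/n).as_matrix() for k in range(n))
    t=np.linalg.solve(M,R0.inv().apply(d))
    row=np.r_[t/.03,a/n/np.pi].round(4); row[:3]=row[:3].round(3)
    print(n,"x",row.tolist()); return np.asarray(tcp),R1
def rot(yaw,tilt=(0,0,0)): return R.from_rotvec(np.radians(tilt))*R.from_euler("xyz",[180,0,yaw],degrees=True)
E
python3 -c "
from h import *
plan([.46,-.03,.45],96.4,20)"
```

```text
20 x [-1.033, -0.392, -0.076, -0.0, 0.0, 0.0159]
```

```bash
python3 -c "
from h import *
plan([.46,-.03,.45],96.4,24)"
```

```text
24 x [-0.862, -0.323, -0.064, -0.0, 0.0, 0.0133]
```

step_arm(commands=[[-0.862, -0.323, -0.064, 0, 0, 0.0133], [-0.862, -0.323, -0.064, 0, 0, 0.0133], [-0.862, -0.323, -0.064, 0, 0, 0.0133], [-0.862, -0.323, -0.064, 0, 0, 0.0133], [-0.862, -0.323, -0.064, 0, 0, 0.0133], [-0.862, -0.323, -0.064, 0, 0, 0.0133], [-0.862, -0.323, -0.064, 0, 0, 0.0133], [-0.862, -0.323, -0.064, 0, 0, 0.0133]])

```text
time: 1.15
eef_pos: [0.4145, 0.4001, 0.4202]
tcp_rot: [3.142, -0.0, 2.345]
wrist_force: [0.0, 0.4, -0.6]
opening: 1.002
finger_force: 0.0
```

step_arm(commands=[[-0.862, -0.323, -0.064, 0, 0, 0.0133], [-0.862, -0.323, -0.064, 0, 0, 0.0133], [-0.862, -0.323, -0.064, 0, 0, 0.0133], [-0.862, -0.323, -0.064, 0, 0, 0.0133], [-0.862, -0.323, -0.064, 0, 0, 0.0133], [-0.862, -0.323, -0.064, 0, 0, 0.0133], [-0.862, -0.323, -0.064, 0, 0, 0.0133], [-0.862, -0.323, -0.064, 0, 0, 0.0133]])

```text
time: 2.15
eef_pos: [0.473, 0.1882, 0.4356]
tcp_rot: [3.141, -0.0, 2.01]
wrist_force: [1.0, 0.1, 0.5]
opening: 1.001
finger_force: 0.0
```

step_arm(commands=[[-0.862, -0.323, -0.064, 0, 0, 0.0133], [-0.862, -0.323, -0.064, 0, 0, 0.0133], [-0.862, -0.323, -0.064, 0, 0, 0.0133], [-0.862, -0.323, -0.064, 0, 0, 0.0133], [-0.862, -0.323, -0.064, 0, 0, 0.0133], [-0.862, -0.323, -0.064, 0, 0, 0.0133], [-0.862, -0.323, -0.064, 0, 0, 0.0133], [-0.862, -0.323, -0.064, 0, 0, 0.0133], [0, 0, 0, 0, 0, 0], [0, 0, 0, 0, 0, 0]])

```text
time: 3.4
eef_pos: [0.4591, -0.0293, 0.4508]
tcp_rot: [3.141, -0.001, 1.679]
wrist_force: [0.3, 0.1, 1.0]
opening: 0.997
finger_force: 0.0
```

```bash
python3 - <<'E'
from h import *
s=sense(); print(s["time"],np.round(s["eef_pos"],4),np.round(np.degrees(s["tcp_rot"]),2),np.round(s["joint_positions"],2))
f,K,T=img("wrist"); print("cam",(-T[:3,:3].T@T[:3,3]).round(3),T[2,:3].round(2))
cv2.imwrite("pics/w1.png",f[:,:,::-1]); np.savez("w1.npz",f=f,K=K,T=T)
E
```

```text
3.4 [ 0.4591 -0.0293  0.4508] [ 1.7999e+02 -4.0000e-02  9.6210e+01] [-0.3   0.32  0.4   1.97 -0.16  0.88  0.29]
cam [0.45  0.053 0.42 ] [ 0.03 -0.32 -0.95]
```

View pics/w1.png

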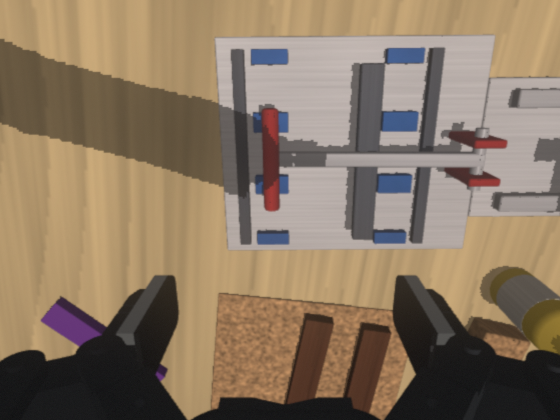

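```bash
python3 - <<'E'
from h import *
z=np.load("w1.npz"); f,K,T=z["f"],z["K"],z["T"]
h=cv2.cvtColor(f,cv2.COLOR_RGB2HSV); H,S,V=[h[...,i].astype(int) for i in range(3)]
for c in blobs(((H<6)|(H>172))&(S>140),100): print("red",c[:,0].mean(0).round(),rect(c,K,T,.06))
for c in blobs((H>100)&(H<125)&(S>120),100): print("blue",c[:,0].mean(0).round(),rect(c,K,T,.03))
Y,X=np.indices(V.shape)
for c in blobs((V<85)&(S<70)&(X>215)&(X<450)&(Y<250),200): print("dark",c[:,0].mean(0).round(),rect(c,K,T,.03))
print("corners",cast([(218,38),(492,38),(465,249),(229,249)],K,T,.02).round(4))
for c in blobs((V<90)&(S>90)&(X>280)&(X<395)&(Y>312),400): print("blank",c[:,0].mean(0).round(),rect(c,K,T,.02))
E
```

```text
red [271. 125.] (440.4, 5.6, 32.9, 12.8, -81.9)
red [272. 195.] (447.8, -60.5, 31.5, 12.1, -84.2)
red [490. 144.] (651.4, 12.5, 28.8, 6.1, 8.5)
red [484. 182.] (655.7, -25.3, 29.0, 6.1, 6.2)
blue [400. 121.] (570.2, 21.7, 33.7, 18.0, 6.2)
blue [394. 183.] (577.8, -43.8, 33.5, 16.7, 6.2)
blue [405.  55.] (563.0, 83.9, 33.3, 10.8, 6.2)
blue [269.  56.] (432.3, 68.8, 33.0, 10.8, 6.2)
blue [391. 237.] (585.3, -105.8, 31.5, 9.8, 6.2)
blue [283. 122.] (452.0, 7.9, 16.0, 7.1, -83.8)
dark [242. 155.] (413.7, -33.9, 108.5, 13.3, -83.3)
dark [427. 109.] (594.1, 42.5, 101.5, 14.6, -78.6)
dark [415. 204.] (605.3, -65.6, 85.4, 5.4, -83.7)
corners [[ 0.3809  0.0803  0.02  ]
 [ 0.6467  0.109   0.02  ]
 [ 0.679  -0.1154  0.02  ]
 [ 0.4053 -0.145   0.02  ]]
blank [308. 360.] (519.0, -297.1, 149.8, 44.3, 84.6)
blank [365. 369.] (591.0, -302.8, 149.9, 52.1, -88.0)
```

```bash
python3 -c "
from h import *
a=plan([.4405,.0066,.30],96.2,10)
plan([.4405,.0066,.216],96.2,6,start=a)"
```

```text
10 x [0.124, -0.049, 0.502, 0.0, -0.0, 0.0]
6 x [0.0, -0.0, 0.467, 0.0, 0.0, 0.0]
```

step_arm(commands=[[0.124, -0.049, 0.502, 0, 0, 0], [0.124, -0.049, 0.502, 0, 0, 0], [0.124, -0.049, 0.502, 0, 0, 0], [0.124, -0.049, 0.502, 0, 0, 0], [0.124, -0.049, 0.502, 0, 0, 0], [0.124, -0.049, 0.502, 0, 0, 0], [0.124, -0.049, 0.502, 0, 0, 0], [0.124, -0.049, 0.502, 0, 0, 0], [0.124, -0.049, 0.502, 0, 0, 0], [0.124, -0.049, 0.502, 0, 0, 0]], grip=0.65)

```text
time: 4.7
eef_pos: [0.4407, 0.0071, 0.2995]
tcp_rot: [3.141, -0.001, 1.681]
wrist_force: [0.7, -0.5, 0.1]
opening: 0.648
finger_force: 0.0
```

step_arm(commands=[[0, 0, 0.467, 0, 0, 0], [0, 0, 0.467, 0, 0, 0], [0, 0, 0.467, 0, 0, 0], [0, 0, 0.467, 0, 0, 0], [0, 0, 0.467, 0, 0, 0], [0, 0, 0.467, 0, 0, 0], [0, 0, 0, 0, 0, 0], [0, 0, 0, 0, 0, 0]])

```text
time: 5.7
eef_pos: [0.4408, 0.006, 0.2163]
tcp_rot: [3.141, 0.0, 1.679]
wrist_force: [0.2, -0.0, -0.0]
opening: 0.648
finger_force: 0.0
```

step_arm(commands=[[0, 0, 0, 0, 0, 0], [0, 0, 0, 0, 0, 0], [0, 0, 0, 0, 0, 0], [0, 0, 0, 0, 0, 0]], grip=0, squeeze=30)

```text
time: 6.2
eef_pos: [0.4407, 0.0059, 0.2165]
tcp_rot: [3.141, -0.0, 1.679]
wrist_force: [-0.9, 0.4, 6.4]
opening: 0.173
finger_force: 29.3
```

```bash
python3 -c "
import numpy as np
p=np.linspace(0,1.80,19);x=-200.2*np.cos(p);z=200.2*np.sin(p)
for a in zip(np.diff(x)/30,-np.diff(z)/30): print([0,round(a[0],3),round(a[1],3),0,0,0],end=', ')"
```

```text
[0, np.float64(0.033), np.float64(-0.666), 0, 0, 0], [0, np.float64(0.1), np.float64(-0.66), 0, 0, 0], [0, np.float64(0.165), np.float64(-0.646), 0, 0, 0], [0, np.float64(0.229), np.float64(-0.627), 0, 0, 0], [0, np.float64(0.29), np.float64(-0.601), 0, 0, 0], [0, np.float64(0.349), np.float64(-0.569), 0, 0, 0], [0, np.float64(0.404), np.float64(-0.531), 0, 0, 0], [0, np.float64(0.455), np.float64(-0.488), 0, 0, 0], [0, np.float64(0.501), np.float64(-0.44), 0, 0, 0], [0, np.float64(0.543), np.float64(-0.388), 0, 0, 0], [0, np.float64(0.579), np.float64(-0.332), 0, 0, 0], [0, np.float64(0.609), np.float64(-0.272), 0, 0, 0], [0, np.float64(0.633), np.float64(-0.21), 0, 0, 0], [0, np.float64(0.651), np.float64(-0.146), 0, 0, 0], [0, np.float64(0.662), np.float64(-0.08), 0, 0, 0], [0, np.float64(0.667), np.float64(-0.014), 0, 0, 0], [0, np.float64(0.665), np.float64(0.053), 0, 0, 0], [0, np.float64(0.656), np.float64(0.119), 0, 0, 0],
```

step_arm(commands=[[0, 0.033, -0.666, 0, 0, 0], [0, 0.1, -0.66, 0, 0, 0], [0, 0.165, -0.646, 0, 0, 0], [0, 0.229, -0.627, 0, 0, 0], [0, 0.29, -0.601, 0, 0, 0]])

```text
time: 6.82
eef_pos: [0.4635, 0.0085, 0.3115]
tcp_rot: [-3.137, -0.0, 1.679]
wrist_force: [-0.4, 1.0, -9.2]
opening: 0.171
finger_force: 29.5
```

step_arm(commands=[[0, 0.349, -0.569, 0, 0, 0], [0, 0.404, -0.531, 0, 0, 0], [0, 0.455, -0.488, 0, 0, 0], [0, 0.501, -0.44, 0, 0, 0], [0, 0.543, -0.388, 0, 0, 0], [0, 0.579, -0.332, 0, 0, 0]])

```text
time: 7.58
eef_pos: [0.5438, 0.0171, 0.3952]
tcp_rot: [-3.123, -0.004, 1.678]
wrist_force: [-19.1, 2.1, 29.7]
opening: 0.175
finger_force: 32.9
```

step_arm(commands=[[0, 0.609, -0.272, 0, 0, 0], [0, 0.633, -0.21, 0, 0, 0], [0, 0.651, -0.146, 0, 0, 0], [0, 0.662, -0.08, 0, 0, 0], [0, 0.667, -0.014, 0, 0, 0], [0, 0.665, 0.053, 0, 0, 0], [0, 0.656, 0.119, 0, 0, 0], [0, 0, 0, 0, 0, 0]])

```text
time: 8.57
eef_pos: [0.6859, 0.0341, 0.4105]
tcp_rot: [3.14, -0.002, 1.681]
wrist_force: [2.5, 3.8, 1.0]
opening: 0.174
finger_force: 34.3
```

step_arm(commands=[[0, 0, 0, 0, 0, 0], [0, 0, 0, 0, 0, 0], [0, 0, 0, 0, 0, 0]], grip=0.6)

```text
time: 8.95
eef_pos: [0.6842, 0.0317, 0.4112]
tcp_rot: [-3.141, 0.0, 1.678]
wrist_force: [-0.2, 0.7, -1.3]
opening: 0.601
finger_force: 0.0
```

step_arm(commands=[[0, 0, -0.6, 0, 0, 0], [0, 0, -0.8, 0, 0, 0], [0, 0, -0.8, 0, 0, 0], [0, 0, -0.8, 0, 0, 0], [0, 0, 0, 0, 0, 0]])

```text
time: 9.57
eef_pos: [0.6851, 0.0318, 0.5047]
tcp_rot: [3.136, 0.001, 1.679]
wrist_force: [0.1, -0.0, -0.7]
opening: 0.6
finger_force: 0.0
```

```bash
python3 - <<'E'
from h import *
a=plan([.53,-.16,.47],86,10)
plan([.47,-.28,.42],86,5,start=a)
f,K,T=img("side"); cv2.imwrite("pics/s2.png",cv2.resize(f[60:300,180:420],None,fx=2.5,fy=2.5)[:,:,::-1])
E
```

```text
10 x [-0.626, -0.536, 0.114, 0.0002, 0.0, 0.0057]
5 x [-0.826, -0.343, 0.333, 0.0, 0.0, 0.0]
```

View pics/s2.png

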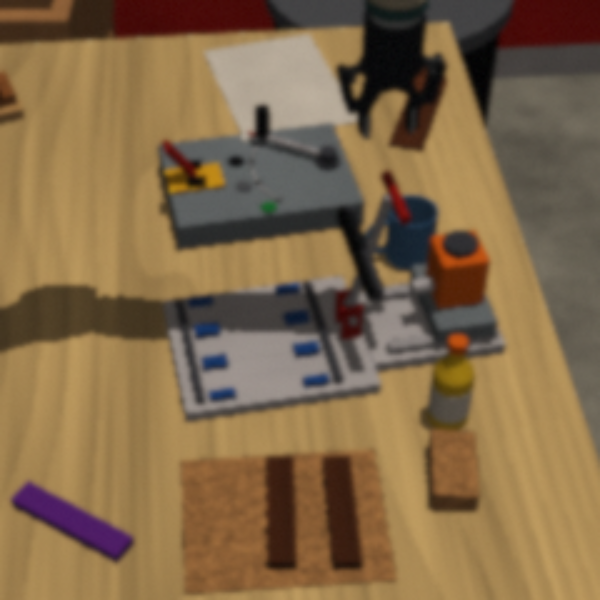

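```bash
python3 - <<'E'
from h import *
plan([.55,-.25,.44],86,12)
E
```

```text
12 x [-0.774, -0.396, 0.174, 0.0001, -0.0, 0.0047]
```

step_arm(commands=[[-0.774, -0.396, 0.174, 0, 0, 0.0047], [-0.774, -0.396, 0.174, 0, 0, 0.0047], [-0.774, -0.396, 0.174, 0, 0, 0.0047], [-0.774, -0.396, 0.174, 0, 0, 0.0047], [-0.774, -0.396, 0.174, 0, 0, 0.0047], [-0.774, -0.396, 0.174, 0, 0, 0.0047]])

```text
time: 10.38
eef_pos: [0.6229, -0.1132, 0.4694]
tcp_rot: [-3.141, -0.0, 1.589]
wrist_force: [0.3, 0.1, -0.3]
opening: 0.601
finger_force: 0.0
```

step_arm(commands=[[-0.774, -0.396, 0.174, 0, 0, 0.0047], [-0.774, -0.396, 0.174, 0, 0, 0.0047], [-0.774, -0.396, 0.174, 0, 0, 0.0047], [-0.774, -0.396, 0.174, 0, 0, 0.0047], [-0.774, -0.396, 0.174, 0, 0, 0.0047], [-0.774, -0.396, 0.174, 0, 0, 0.0047], [0, 0, 0, 0, 0, 0], [0, 0, 0, 0, 0, 0]])

```text
time: 11.38
eef_pos: [0.5504, -0.2491, 0.4384]
tcp_rot: [3.141, -0.001, 1.503]
wrist_force: [1.2, 0.5, 0.9]
opening: 0.603
finger_force: 0.0
```

```bash
cat >> h.py <<'E'
def blanks(f,K,T,z=.020,lim=(.38,.75,-.45,-.2),amin=600,vmax=75):
    """dark wood tops inside world box -> list of rects"""
    h=cv2.cvtColor(f,cv2.COLOR_RGB2HSV).astype(int); m=(h[...,2]<vmax)&(h[...,1]>110)&((h[...,0]<20)|(h[...,0]>170))
    Y,X=np.indices(m.shape); p=cast(np.c_[X.ravel(),Y.ravel()],K,T,z); 
    m&=((p[:,0]>lim[0])&(p[:,0]<lim[1])&(p[:,1]>lim[2])&(p[:,1]<lim[3])).reshape(m.shape)
    return [rect(c,K,T,z) for c in blobs(cv2.morphologyEx(m.astype(np.uint8),cv2.MORPH_OPEN,np.ones((3,3))),amin)]
E
python3 - <<'E'
from h import *
s=sense(); print(s["time"],np.round(s["eef_pos"],4),np.round(np.degrees(s["tcp_rot"]),2))
f,K,T=img("wrist"); cv2.imwrite("pics/w2.png",f[:,:,::-1]); np.savez("w2.npz",f=f,K=K,T=T)
for v in(65,75,90): print(v,blanks(f,K,T,vmax=v))
f,K,T=img("top"); print(blanks(f,K,T,amin=150))
E
```

```text
11.375 [ 0.5504 -0.2491  0.4384] [ 1.7997e+02 -6.0000e-02  8.6090e+01]
65 [(522.8, -260.2, 47.1, 31.7, 84.1)]
75 [(523.1, -257.4, 53.9, 35.7, 86.1)]
90 [(523.6, -257.5, 56.0, 38.8, 86.1)]
[(502.5, -276.5, 240.1, 145.8, -56.6), (597.8, -350.2, 122.1, 47.8, 83.7)]
```

View pics/w2.png

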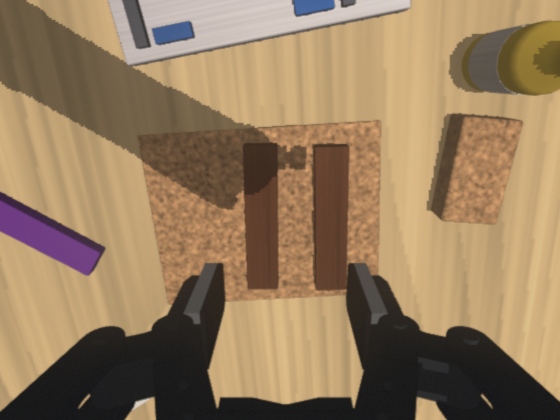

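```bash
python3 - <<'E'
from h import *
z=np.load("w2.npz"); K,T=z["K"],z["T"]
for c in ([(244,143),(277,143),(278,289),(248,290)],[(314,145),(349,145),(348,291),(314,290)]):
    p=cast(c,K,T,.02); print(p.round(4).tolist(),p.mean(0).round(4)); a=(p[0]+p[1]-p[2]-p[3])/2; print(np.degrees(np.arctan2(a[1],a[0])).round(1),np.linalg.norm(a).round(3))
E
```

```text
[[0.509, -0.2295, 0.02], [0.5429, -0.2318, 0.02], [0.531, -0.4032, 0.02], [0.4958, -0.4021, 0.02]] [ 0.5197 -0.3166  0.02  ]
85.8 0.172
[[0.5808, -0.2365, 0.02], [0.6168, -0.239, 0.02], [0.613, -0.4115, 0.02], [0.5731, -0.4074, 0.02]] [ 0.5959 -0.3236  0.02  ]
88.1 0.172
```

```bash
python3 - <<'E'
from h import *
a=plan([.5197,-.3166,.27],85.8,8)
plan([.5197,-.3166,.181],85.8,5,start=a)
E
```

```text
8 x [-0.292, -0.11, 0.702, 0.0, -0.0, 0.0003]
5 x [0.0, -0.0, 0.593, 0.0, 0.0, 0.0]
```

step_arm(commands=[[-0.292, -0.11, 0.702, 0, 0, 0], [-0.292, -0.11, 0.702, 0, 0, 0], [-0.292, -0.11, 0.702, 0, 0, 0], [-0.292, -0.11, 0.702, 0, 0, 0], [-0.292, -0.11, 0.702, 0, 0, 0], [-0.292, -0.11, 0.702, 0, 0, 0], [-0.292, -0.11, 0.702, 0, 0, 0], [-0.292, -0.11, 0.702, 0, 0, 0.002]])

```text
time: 12.48
eef_pos: [0.5197, -0.317, 0.2693]
tcp_rot: [3.141, -0.0, 1.497]
wrist_force: [-0.0, -1.2, -0.5]
opening: 0.598
finger_force: 0.0
```

step_arm(commands=[[0, 0, 0.593, 0, 0, 0], [0, 0, 0.593, 0, 0, 0], [0, 0, 0.593, 0, 0, 0], [0, 0, 0.593, 0, 0, 0], [0, 0, 0.593, 0, 0, 0], [0, 0, 0, 0, 0, 0], [0, 0, 0, 0, 0, 0]])

```text
time: 13.35
eef_pos: [0.5189, -0.318, 0.1812]
tcp_rot: [3.141, 0.0, 1.495]
wrist_force: [-0.3, -0.2, -0.1]
opening: 0.602
finger_force: 0.0
```

step_arm(commands=[[0, 0, 0, 0, 0, 0], [0, 0, 0, 0, 0, 0], [0, 0, 0, 0, 0, 0], [0, 0, 0, 0, 0, 0]], grip=0, squeeze=50)

```text
time: 13.85
eef_pos: [0.5192, -0.3181, 0.182]
tcp_rot: [3.14, 0.001, 1.495]
wrist_force: [-0.4, 0.5, 4.9]
opening: 0.405
finger_force: 51.2
```

```bash
python3 - <<'E'
from h import *
a=plan([.515,-.25,.32],80,8)
b=plan([.5014,.0475,.32],6.2,13,start=a)
E
```

```text
8 x [0.279, -0.05, -0.575, 0.0001, 0.0, 0.0039]
13 x [0.562, -0.596, -0.0, 0.0, -0.0, 0.0315]
```

step_arm(commands=[[0.279, -0.05, -0.575, 0, 0, 0.0039], [0.279, -0.05, -0.575, 0, 0, 0.0039], [0.279, -0.05, -0.575, 0, 0, 0.0039], [0.279, -0.05, -0.575, 0, 0, 0.0039], [0.279, -0.05, -0.575, 0, 0, 0.0039], [0.279, -0.05, -0.575, 0, 0, 0.0039], [0.279, -0.05, -0.575, 0, 0, 0.0039], [0.279, -0.05, -0.575, 0, 0, 0.0039]])

```text
time: 14.85
eef_pos: [0.5147, -0.2492, 0.3201]
tcp_rot: [-3.142, -0.0, 1.397]
wrist_force: [-0.7, 0.5, -0.4]
opening: 0.406
finger_force: 50.5
```

step_arm(commands=[[0.562, -0.596, 0, 0, 0, 0.0315], [0.562, -0.596, 0, 0, 0, 0.0315], [0.562, -0.596, 0, 0, 0, 0.0315], [0.562, -0.596, 0, 0, 0, 0.0315], [0.562, -0.596, 0, 0, 0, 0.0315], [0.562, -0.596, 0, 0, 0, 0.0315], [0.562, -0.596, 0, 0, 0, 0.0315]])

```text
time: 15.72
eef_pos: [0.4576, -0.0901, 0.3196]
tcp_rot: [-3.141, -0.001, 0.701]
wrist_force: [0.7, 0.0, -1.0]
opening: 0.402
finger_force: 50.5
```

step_arm(commands=[[0.562, -0.596, 0, 0, 0, 0.0315], [0.562, -0.596, 0, 0, 0, 0.0315], [0.562, -0.596, 0, 0, 0, 0.0315], [0.562, -0.596, 0, 0, 0, 0.0315], [0.562, -0.596, 0, 0, 0, 0.0315], [0.562, -0.596, 0, 0, 0, 0.0315], [0, 0, 0, 0, 0, 0], [0, 0, 0, 0, 0, 0]])

```text
time: 16.73
eef_pos: [0.5001, 0.0473, 0.3193]
tcp_rot: [3.141, 0.0, 0.112]
wrist_force: [0.1, 0.0, -1.0]
opening: 0.408
finger_force: 50.4
```

```bash
python3 - <<'E'
from h import *
s=sense(); print(s["time"],np.round(s["eef_pos"],4),np.round(np.degrees(s["tcp_rot"]),2),s["opening"])
f,K,T=img("wrist"); cv2.imwrite("pics/w3.png",f[:,:,::-1]); np.savez("w3.npz",f=f,K=K,T=T)
h=cv2.cvtColor(f,cv2.COLOR_RGB2HSV); H,S,V=[h[...,i].astype(int) for i in range(3)]
for c in blobs((H>100)&(H<125)&(S>120),100): print("blue",c[:,0].mean(0).round(),rect(c,K,T,.03))
E
```

```text
16.725 [0.5001 0.0473 0.3193] [1.7998e+02 2.0000e-02 6.3900e+00] 0.40792235168187824
blue [436.  96.] (578.9, -43.7, 33.1, 18.1, 6.4)
blue [532.  95.] (585.8, -106.3, 33.1, 12.4, 6.4)
blue [415. 274.] (447.2, -59.0, 33.1, 18.1, 6.4)
blue [344.  97.] (571.2, 16.6, 33.9, 8.0, 6.5)
blue [497. 274.] (454.6, -121.7, 32.2, 11.8, 6.4)
```

View pics/w3.png

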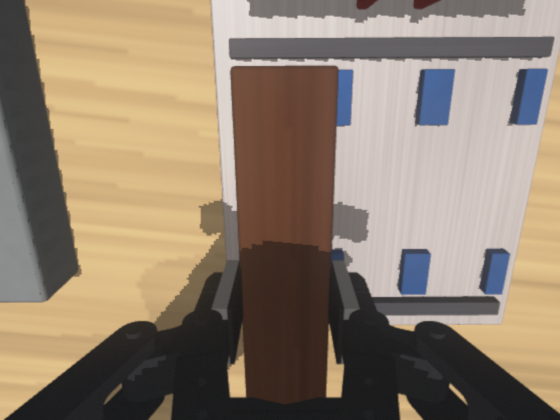

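```bash
python3 - <<'E'
from h import *
z=np.load("w3.npz"); K,T=z["K"],z["T"]
p=cast([(232,67),(338,66),(241,330),(329,330)],K,T,.157)[:,:2]; print(p.round(4).tolist())
e=(p[0]+p[1])/2; n=(p[2]+p[3])/2; d=e-n; print("yaw",np.degrees(np.arctan2(d[1],d[0])), "w",np.linalg.norm(p[0]-p[1])); u=np.array([np.cos(np.radians(6.5)),np.sin(np.radians(6.5))]); c=e-.085*u
s=sense(); print("centre",c,c-s["eef_pos"][:2])
print(np.round(s["eef_pos"],4))
E
```

```text
[[0.5819, 0.0745], [0.586, 0.0399], [0.4794, 0.0639], [0.4834, 0.0275]]
yaw 6.360214068495809 w 0.03483009661630176
centre [0.49948021 0.0475378 ] [-0.00055552  0.00056009]
[0.5    0.047  0.3193]
```

```bash
python3 - <<'E'
from h import *
a=plan([.502,.047,.23],6.5,5)
plan([.502,.047,.198],6.5,4,start=a)
E
```

```text
5 x [0.013, 0.001, 0.595, 0.0, 0.0, -0.0002]
4 x [0.0, -0.0, 0.267, 0.0, 0.0, 0.0]
```

step_arm(commands=[[0.013, 0.001, 0.595, 0, 0, 0], [0.013, 0.001, 0.595, 0, 0, 0], [0.013, 0.001, 0.595, 0, 0, 0], [0.013, 0.001, 0.595, 0, 0, 0], [0.013, 0.001, 0.595, 0, 0, -0.001], [0, 0, 0, 0, 0, 0]])

```text
time: 17.52
eef_pos: [0.5018, 0.0477, 0.2279]
tcp_rot: [-3.141, 0.004, 0.113]
wrist_force: [-0.9, 0.8, -1.2]
opening: 0.406
finger_force: 50.4
```

step_arm(commands=[[0, 0, 0.267, 0, 0, 0], [0, 0, 0.267, 0, 0, 0], [0, 0, 0.267, 0, 0, 0], [0, 0, 0.267, 0, 0, 0], [0, 0, 0, 0, 0, 0], [0, 0, 0, 0, 0, 0]])

```text
time: 18.27
eef_pos: [0.5025, 0.0479, 0.1976]
tcp_rot: [-3.142, 0.0, 0.114]
wrist_force: [-0.5, -0.5, -0.9]
opening: 0.406
finger_force: 51.5
```

step_arm(commands=[[0, 0, 0.03, 0, 0, 0], [0, 0, 0, 0, 0, 0]])

```text
time: 18.52
eef_pos: [0.5025, 0.0478, 0.1974]
tcp_rot: [-3.141, -0.0, 0.114]
wrist_force: [-1.2, 0.7, 7.6]
opening: 0.405
finger_force: 52.5
```

step_arm(commands=[[0, 0, 0, 0, 0, 0], [0, 0, 0, 0, 0, 0], [0, 0, 0, 0, 0, 0]], grip=0.58)

```text
time: 18.9
eef_pos: [0.5025, 0.0479, 0.1967]
tcp_rot: [3.142, 0.0, 0.114]
wrist_force: [-0.0, 0.7, -0.2]
opening: 0.581
finger_force: 0.0
```

step_arm(commands=[[0, 0, -0.5, 0, 0, 0], [0, 0, -0.9, 0, 0, 0], [0, 0, -0.9, 0, 0, 0], [0, 0, -0.9, 0, 0, 0], [0, 0, -0.9, 0, 0, 0], [0, 0, 0, 0, 0, 0]])

```text
time: 19.65
eef_pos: [0.5031, 0.0477, 0.3221]
tcp_rot: [3.142, -0.004, 0.114]
wrist_force: [-0.1, -0.3, 0.2]
opening: 0.577
finger_force: 0.0
```

```bash
python3 - <<'E'
from h import *
f,K,T=img("wrist"); cv2.imwrite("pics/w4.png",f[:,:,::-1]); np.savez("w4.npz",f=f,K=K,T=T)
f,K,T=img("top"); print(blanks(f,K,T,amin=150,vmax=60))
plan([.596,-.3236,.33],87.5,20)
E
```

```text
[]
20 x [-0.357, 0.597, -0.017, -0.0, -0.0, -0.0225]
```

View pics/w4.png

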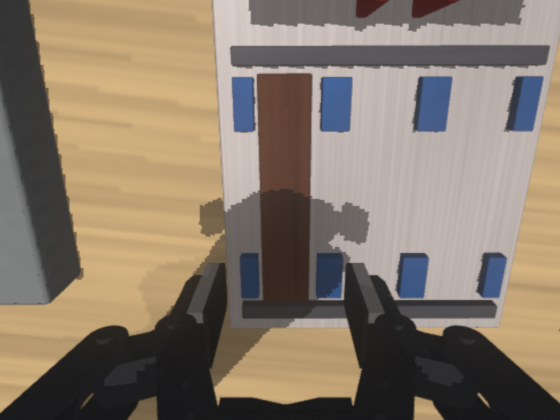

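```bash
python3 - <<'E'
from h import *
plan([.575,-.25,.42],87,16)
E
```

```text
16 x [-0.353, 0.598, -0.208, -0.0, -0.0, -0.0279]
```

step_arm(commands=[[-0.353, 0.598, -0.208, 0, 0, -0.0279], [-0.353, 0.598, -0.208, 0, 0, -0.0279], [-0.353, 0.598, -0.208, 0, 0, -0.0279], [-0.353, 0.598, -0.208, 0, 0, -0.0279], [-0.353, 0.598, -0.208, 0, 0, -0.0279], [-0.353, 0.598, -0.208, 0, 0, -0.0279], [-0.353, 0.598, -0.208, 0, 0, -0.0279], [-0.353, 0.598, -0.208, 0, 0, -0.0279]])

```text
time: 20.75
eef_pos: [0.4838, -0.1149, 0.369]
tcp_rot: [-3.14, 0.001, 0.818]
wrist_force: [0.1, 0.4, 1.0]
opening: 0.579
finger_force: 0.0
```

step_arm(commands=[[-0.353, 0.598, -0.208, 0, 0, -0.0279], [-0.353, 0.598, -0.208, 0, 0, -0.0279], [-0.353, 0.598, -0.208, 0, 0, -0.0279], [-0.353, 0.598, -0.208, 0, 0, -0.0279], [-0.353, 0.598, -0.208, 0, 0, -0.0279], [-0.353, 0.598, -0.208, 0, 0, -0.0279], [-0.353, 0.598, -0.208, 0, 0, -0.0279], [-0.353, 0.598, -0.208, 0, 0, -0.0279], [0, 0, 0, 0, 0, 0], [0, 0, 0, 0, 0, 0]])

```text
time: 22.0
eef_pos: [0.5742, -0.2497, 0.4184]
tcp_rot: [-3.139, -0.001, 1.515]
wrist_force: [-0.7, -0.1, 0.2]
opening: 0.578
finger_force: 0.0
```

```bash
python3 - <<'E'
from h import *
s=sense(); print(s["time"],np.round(s["eef_pos"],4),np.round(np.degrees(s["tcp_rot"]),2))
f,K,T=img("wrist"); cv2.imwrite("pics/w5.png",f[:,:,::-1]); np.savez("w5.npz",f=f,K=K,T=T)
E
```

```text
22.0 [ 0.5742 -0.2497  0.4184] [-1.7985e+02 -8.0000e-02  8.6810e+01]
```

View pics/w5.png

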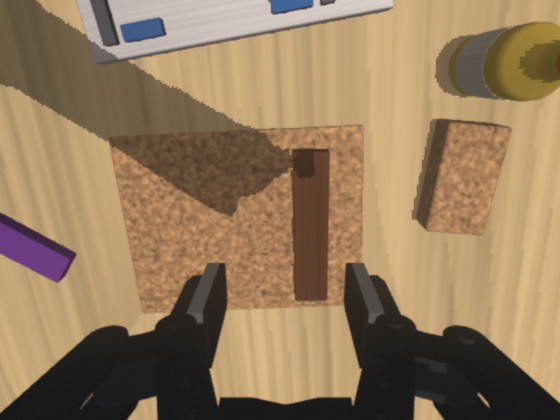

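```bash
python3 - <<'E'
from h import *
z=np.load("w5.npz"); K,T=z["K"],z["T"]
p=cast([(293,150),(328,150),(327,299),(295,299)],K,T,.02); m=p.mean(0); a=(p[0]+p[1]-p[2]-p[3])/2; y=np.degrees(np.arctan2(a[1],a[0])); print(m.round(4),y.round(1),np.linalg.norm(a))
b=plan([m[0],m[1],.27],y,8)
plan([m[0],m[1],.181],y,5,start=b)
E
```

```text
[ 0.5956 -0.322   0.02  ] 88.2 0.1688410001183058
8 x [-0.298, 0.103, 0.619, -0.0001, -0.0001, -0.0009]
5 x [0.0, -0.0, 0.593, 0.0, 0.0, 0.0]
```

step_arm(commands=[[-0.298, 0.103, 0.619, 0, 0, -0.001], [-0.298, 0.103, 0.619, 0, 0, -0.001], [-0.298, 0.103, 0.619, 0, 0, -0.001], [-0.298, 0.103, 0.619, 0, 0, -0.001], [-0.298, 0.103, 0.619, 0, 0, -0.001], [-0.298, 0.103, 0.619, 0, 0, -0.001], [-0.298, 0.103, 0.619, 0, 0, -0.001], [-0.298, 0.103, 0.619, 0, 0, 0]])

```text
time: 23.05
eef_pos: [0.5967, -0.3233, 0.2698]
tcp_rot: [3.142, -0.0, 1.539]
wrist_force: [-0.0, 0.6, -0.2]
opening: 0.579
finger_force: 0.0
```

step_arm(commands=[[0, 0, 0.593, 0, 0, 0], [0, 0, 0.593, 0, 0, 0], [0, 0, 0.593, 0, 0, 0], [0, 0, 0.593, 0, 0, 0], [0, 0, 0.593, 0, 0, 0], [0, 0, 0, 0, 0, 0], [0, 0, 0, 0, 0, 0]])

```text
time: 23.92
eef_pos: [0.5967, -0.323, 0.1825]
tcp_rot: [3.141, 0.001, 1.538]
wrist_force: [-0.4, -0.1, -0.2]
opening: 0.583
finger_force: 0.0
```

step_arm(commands=[[0, 0, 0, 0, 0, 0], [0, 0, 0, 0, 0, 0], [0, 0, 0, 0, 0, 0], [0, 0, 0, 0, 0, 0]], grip=0, squeeze=50)

```text
time: 24.42
eef_pos: [0.597, -0.3231, 0.1833]
tcp_rot: [3.14, 0.001, 1.539]
wrist_force: [0.2, -0.1, 5.9]
opening: 0.408
finger_force: 50.6
```

```bash
python3 - <<'E'
from h import *
s=sense(); print(s["eef_pos"])
a=plan([.58,-.25,.33],82,8)
b=plan([.517,-.084,.32],6.5,12,start=a)
E
```

```text
[ 0.59701195 -0.32307446  0.18330403]
8 x [0.298, -0.094, -0.612, 0.0001, 0.0, 0.0043]
12 x [0.238, -0.474, 0.028, -0.0, -0.0, 0.035]
```

step_arm(commands=[[0.298, -0.094, -0.612, 0, 0, 0.0043], [0.298, -0.094, -0.612, 0, 0, 0.0043], [0.298, -0.094, -0.612, 0, 0, 0.0043], [0.298, -0.094, -0.612, 0, 0, 0.0043], [0.298, -0.094, -0.612, 0, 0, 0.0043], [0.298, -0.094, -0.612, 0, 0, 0.0043], [0.298, -0.094, -0.612, 0, 0, 0.0043], [0.298, -0.094, -0.612, 0, 0, 0.0043]])

```text
time: 25.42
eef_pos: [0.5796, -0.249, 0.3303]
tcp_rot: [-3.142, -0.0, 1.429]
wrist_force: [0.3, 0.2, -0.1]
opening: 0.406
finger_force: 50.0
```

step_arm(commands=[[0.238, -0.474, 0.028, 0, 0, 0.035], [0.238, -0.474, 0.028, 0, 0, 0.035], [0.238, -0.474, 0.028, 0, 0, 0.035], [0.238, -0.474, 0.028, 0, 0, 0.035], [0.238, -0.474, 0.028, 0, 0, 0.035], [0.238, -0.474, 0.028, 0, 0, 0.035]])

```text
time: 26.18
eef_pos: [0.5197, -0.1767, 0.3246]
tcp_rot: [-3.142, -0.0, 0.766]
wrist_force: [0.7, -0.3, -0.5]
opening: 0.4
finger_force: 49.9
```

step_arm(commands=[[0.238, -0.474, 0.028, 0, 0, 0.035], [0.238, -0.474, 0.028, 0, 0, 0.035], [0.238, -0.474, 0.028, 0, 0, 0.035], [0.238, -0.474, 0.028, 0, 0, 0.035], [0.238, -0.474, 0.028, 0, 0, 0.035], [0.238, -0.474, 0.028, 0, 0, 0.035], [0, 0, 0, 0, 0, 0], [0, 0, 0, 0, 0, 0]])

```text
time: 27.18
eef_pos: [0.5171, -0.0841, 0.3193]
tcp_rot: [3.141, -0.0, 0.112]
wrist_force: [-0.1, -0.7, -0.9]
opening: 0.401
finger_force: 50.0
```

```bash
python3 - <<'E'
from h import *
s=sense(); print(s["time"],np.round(s["eef_pos"],4),np.round(np.degrees(s["tcp_rot"]),2),s["opening"])
f,K,T=img("wrist"); cv2.imwrite("pics/w6.png",f[:,:,::-1]); np.savez("w6.npz",f=f,K=K,T=T)
h=cv2.cvtColor(f,cv2.COLOR_RGB2HSV); H,S,V=[h[...,i].astype(int) for i in range(3)]
for c in blobs((H>100)&(H<125)&(S>120),100): print("blue",c[:,0].mean(0).round(),rect(c,K,T,.03))
E
```

```text
27.175 [ 0.5171 -0.0841  0.3193] [ 1.7997e+02 -2.0000e-02  6.4400e+00] 0.40116662911089895
blue [137. 100.] (570.8, 21.3, 33.4, 18.4, 6.4)
blue [ 42. 101.] (563.5, 83.9, 34.1, 12.3, 6.7)
blue [159. 278.] (440.7, 5.8, 33.2, 18.8, 6.4)
blue [ 78. 277.] (433.2, 68.6, 34.2, 12.4, 6.5)
blue [228. 100.] (578.2, -38.3, 33.4, 6.1, 6.1)
```

View pics/w6.png

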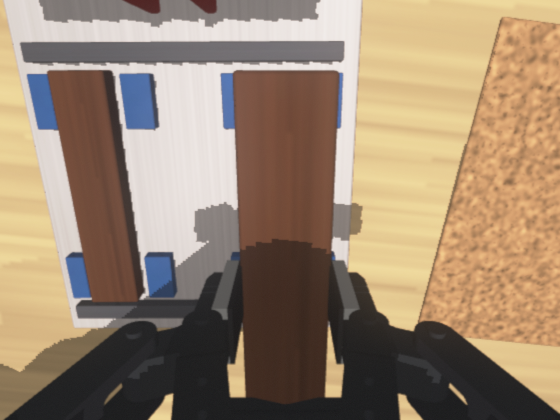

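```bash
python3 - <<'E'
from h import *
z=np.load("w6.npz"); K,T=z["K"],z["T"]; s=sense()
p=cast([(235,71),(339,71),(242,330),(329,330)],K,T,.157)[:,:2]
e=(p[0]+p[1])/2; n=(p[2]+p[3])/2; d=e-n; u=np.array([np.cos(np.radians(6.5)),np.sin(np.radians(6.5))]); c=e-.085*u
print(np.degrees(np.arctan2(d[1],d[0])),c.round(4)); off=c-s["eef_pos"][:2]; print(off)
t=np.array([.5168,-.0845])-off*[.8,.5]
a=plan([*t,.23],6.5,5); plan([*t,.199],6.5,4,start=a)
E
```

```text
6.144333408072184 [ 0.5152 -0.0846]
[-0.00174531 -0.00026774]
5 x [0.008, 0.001, 0.596, 0.0, -0.0, -0.0001]
4 x [0.0, -0.0, 0.258, 0.0, 0.0, 0.0]
```

step_arm(commands=[[0.008, 0.001, 0.596, 0, 0, 0], [0.008, 0.001, 0.596, 0, 0, 0], [0.008, 0.001, 0.596, 0, 0, 0], [0.008, 0.001, 0.596, 0, 0, 0], [0.008, 0.001, 0.596, 0, 0, 0], [0, 0, 0, 0, 0, 0]])

```text
time: 27.98
eef_pos: [0.5178, -0.0835, 0.228]
tcp_rot: [-3.141, 0.003, 0.111]
wrist_force: [0.0, 0.1, -0.1]
opening: 0.402
finger_force: 50.0
```

step_arm(commands=[[0, 0, 0.258, 0, 0, 0], [0, 0, 0.258, 0, 0, 0], [0, 0, 0.258, 0, 0, 0], [0, 0, 0.258, 0, 0, 0], [0, 0, 0.03, 0, 0, 0], [0, 0, 0, 0, 0, 0]])

```text
time: 28.72
eef_pos: [0.5184, -0.0837, 0.1986]
tcp_rot: [-3.141, -0.001, 0.11]
wrist_force: [-1.9, 1.4, 11.5]
opening: 0.405
finger_force: 52.7
```

Contact with the bed; release and rise.

step_arm(commands=[[0, 0, 0, 0, 0, 0], [0, 0, 0, 0, 0, 0], [0, 0, 0, 0, 0, 0]], grip=0.58)

```text
time: 29.1
eef_pos: [0.5184, -0.0836, 0.1974]
tcp_rot: [-3.142, 0.0, 0.111]
wrist_force: [0.0, -0.4, -0.4]
opening: 0.58
finger_force: 0.0
```

step_arm(commands=[[0, 0, -0.5, 0, 0, 0], [0, 0, -0.9, 0, 0, 0], [0, 0, -0.9, 0, 0, 0], [0, 0, -0.9, 0, 0, 0], [0, 0, -0.9, 0, 0, 0], [0, 0, -0.9, 0, 0, 0], [0, 0, -0.9, 0, 0, 0], [0, 0, 0, 0, 0, 0]])

```text
time: 30.1
eef_pos: [0.5187, -0.0841, 0.3771]
tcp_rot: [3.141, -0.004, 0.111]
wrist_force: [-0.5, -0.4, 0.2]
opening: 0.58
finger_force: 0.0
```

```bash
python3 - <<'E'
from h import *
s=sense(); print(s["time"],np.round(s["eef_pos"],4))
f,K,T=img("wrist"); cv2.imwrite("pics/w7.png",f[:,:,::-1])
h=cv2.cvtColor(f,cv2.COLOR_RGB2HSV)
print([ (r) for r in blanks(f,K,T,.036,(.38,.66,-.16,.12),1500,vmax=110)])
E
```

```text
30.1 [ 0.5187 -0.0841  0.3771]
[(502.2, 48.7, 167.4, 33.9, 7.1)]
```

View pics/w7.png

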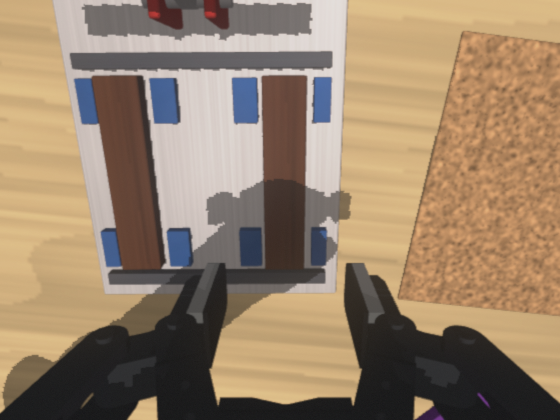

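```bash
python3 - <<'E'
from h import *
a=plan([.6935,.0345,.505],96.5,12)
b=plan([.6935,.0345,.409],96.5,5,start=a)
p=np.linspace(1.84,0.03,19);x=-200.2*np.cos(p);z=200.2*np.sin(p)
print([[0,float(round(u,3)),float(round(v,3)),0,0,0] for u,v in zip(np.diff(x)/30,-np.diff(z)/30)])
E
```

```text
12 x [0.634, 0.154, -0.358, 0.0, -0.0, -0.0417]
5 x [0.0, -0.0, 0.64, 0.0, 0.0, 0.0]
[[0, -0.655, -0.146, 0, 0, 0], [0, -0.666, -0.079, 0, 0, 0], [0, -0.671, -0.012, 0, 0, 0], [0, -0.668, 0.055, 0, 0, 0], [0, -0.66, 0.122, 0, 0, 0], [0, -0.644, 0.188, 0, 0, 0], [0, -0.622, 0.252, 0, 0, 0], [0, -0.593, 0.313, 0, 0, 0], [0, -0.559, 0.371, 0, 0, 0], [0, -0.519, 0.425, 0, 0, 0], [0, -0.474, 0.475, 0, 0, 0], [0, -0.424, 0.52, 0, 0, 0], [0, -0.369, 0.56, 0, 0, 0], [0, -0.311, 0.594, 0, 0, 0], [0, -0.25, 0.622, 0, 0, 0], [0, -0.186, 0.644, 0, 0, 0], [0, -0.121, 0.66, 0, 0, 0], [0, -0.054, 0.669, 0, 0, 0]]
```

step_arm(commands=[[0.634, 0.154, -0.358, 0, 0, -0.0417], [0.634, 0.154, -0.358, 0, 0, -0.0417], [0.634, 0.154, -0.358, 0, 0, -0.0417], [0.634, 0.154, -0.358, 0, 0, -0.0417], [0.634, 0.154, -0.358, 0, 0, -0.0417], [0.634, 0.154, -0.358, 0, 0, -0.0417]])

```text
time: 30.9
eef_pos: [0.6308, -0.0607, 0.4382]
tcp_rot: [-3.14, 0.001, 0.901]
wrist_force: [-0.2, 0.4, 0.2]
opening: 0.581
finger_force: 0.0
```

step_arm(commands=[[0.634, 0.154, -0.358, 0, 0, -0.0417], [0.634, 0.154, -0.358, 0, 0, -0.0417], [0.634, 0.154, -0.358, 0, 0, -0.0417], [0.634, 0.154, -0.358, 0, 0, -0.0417], [0.634, 0.154, -0.358, 0, 0, -0.0417], [0.634, 0.154, -0.358, 0, 0, -0.0417], [0, 0, 0, 0, 0, 0], [0, 0, 0, 0, 0, 0]])

```text
time: 31.9
eef_pos: [0.6934, 0.0336, 0.5024]
tcp_rot: [-3.139, 0.001, 1.68]
wrist_force: [-0.0, -0.6, -0.5]
opening: 0.582
finger_force: 0.0
```

step_arm(commands=[[0, 0, 0.64, 0, 0, 0], [0, 0, 0.64, 0, 0, 0], [0, 0, 0.64, 0, 0, 0], [0, 0, 0.64, 0, 0, 0], [0, 0, 0.64, 0, 0, 0], [0, 0, 0, 0, 0, 0], [0, 0, 0, 0, 0, 0]])

```text
time: 32.78
eef_pos: [0.6939, 0.0338, 0.408]
tcp_rot: [3.141, 0.001, 1.681]
wrist_force: [0.5, 0.2, 0.1]
opening: 0.578
finger_force: 0.0
```

step_arm(commands=[[0, 0, 0, 0, 0, 0], [0, 0, 0, 0, 0, 0], [0, 0, 0, 0, 0, 0], [0, 0, 0, 0, 0, 0]], grip=0, squeeze=30)

```text
time: 33.28
eef_pos: [0.6943, 0.0346, 0.4084]
tcp_rot: [3.139, 0.0, 1.683]
wrist_force: [1.4, 0.5, 1.9]
opening: 0.175
finger_force: 29.4
```

step_arm(commands=[[0, -0.655, -0.146, 0, 0, 0], [0, -0.666, -0.079, 0, 0, 0], [0, -0.671, -0.012, 0, 0, 0], [0, -0.668, 0.055, 0, 0, 0], [0, -0.66, 0.122, 0, 0, 0], [0, -0.644, 0.188, 0, 0, 0]])

```text
time: 34.02
eef_pos: [0.5773, 0.0211, 0.4061]
tcp_rot: [3.132, 0.001, 1.683]
wrist_force: [6.5, -0.6, 0.5]
opening: 0.175
finger_force: 31.6
```

step_arm(commands=[[0, -0.622, 0.252, 0, 0, 0], [0, -0.593, 0.313, 0, 0, 0], [0, -0.559, 0.371, 0, 0, 0], [0, -0.519, 0.425, 0, 0, 0], [0, -0.474, 0.475, 0, 0, 0], [0, -0.424, 0.52, 0, 0, 0]])

```text
time: 34.78
eef_pos: [0.4797, 0.0099, 0.3327]
tcp_rot: [-3.141, 0.001, 1.682]
wrist_force: [2.4, -1.0, -3.7]
opening: 0.175
finger_force: 32.1
```

step_arm(commands=[[0, -0.369, 0.56, 0, 0, 0], [0, -0.311, 0.594, 0, 0, 0], [0, -0.25, 0.622, 0, 0, 0], [0, -0.186, 0.644, 0, 0, 0], [0, -0.121, 0.66, 0, 0, 0], [0, -0.04, 0.4, 0, 0, 0], [0, 0, 0, 0, 0, 0]])

```text
time: 35.65
eef_pos: [0.4417, 0.0057, 0.2279]
tcp_rot: [-3.139, 0.0, 1.682]
wrist_force: [-1.3, -4.0, -4.3]
opening: 0.172
finger_force: 30.0
```

step_arm(commands=[[0, 0, 0, 0, 0, 0], [0, 0, 0, 0, 0, 0], [0, 0, 0, 0, 0, 0]], grip=0.6)

```text
time: 36.02
eef_pos: [0.4429, 0.0069, 0.2292]
tcp_rot: [3.14, -0.0, 1.684]
wrist_force: [-0.9, -0.9, 0.2]
opening: 0.601
finger_force: 0.0
```

step_arm(commands=[[0, 0, -0.6, 0, 0, 0], [0, 0, -0.9, 0, 0, 0], [0, 0, -0.9, 0, 0, 0], [0, 0, -0.9, 0, 0, 0], [0, 0, -0.9, 0, 0, 0], [0, 0, -0.9, 0, 0, 0], [0, 0, -0.9, 0, 0, 0], [0, 0, -0.9, 0, 0, 0]])

```text
time: 37.02
eef_pos: [0.4422, 0.0066, 0.4369]
tcp_rot: [3.141, -0.001, 1.684]
wrist_force: [0.4, -0.2, -0.1]
opening: 0.598
finger_force: 0.0
```

```bash
python3 - <<'E'
from h import *
a=plan([.53,.34,.50],6.5,14)
E
```

```text
14 x [0.853, -0.32, -0.15, -0.0, -0.0, 0.0357]
```

step_arm(commands=[[0.853, -0.32, -0.15, 0, 0, 0.0357], [0.853, -0.32, -0.15, 0, 0, 0.0357], [0.853, -0.32, -0.15, 0, 0, 0.0357], [0.853, -0.32, -0.15, 0, 0, 0.0357], [0.853, -0.32, -0.15, 0, 0, 0.0357], [0.853, -0.32, -0.15, 0, 0, 0.0357], [0.853, -0.32, -0.15, 0, 0, 0.0357]])

```text
time: 37.9
eef_pos: [0.4169, 0.1923, 0.4676]
tcp_rot: [-3.141, -0.001, 0.895]
wrist_force: [1.0, 0.5, 0.6]
opening: 0.605
finger_force: 0.0
```

step_arm(commands=[[0.853, -0.32, -0.15, 0, 0, 0.0357], [0.853, -0.32, -0.15, 0, 0, 0.0357], [0.853, -0.32, -0.15, 0, 0, 0.0357], [0.853, -0.32, -0.15, 0, 0, 0.0357], [0.853, -0.32, -0.15, 0, 0, 0.0357], [0.853, -0.32, -0.15, 0, 0, 0.0357], [0.853, -0.32, -0.15, 0, 0, 0.0357], [0, 0, 0, 0, 0, 0], [0, 0, 0, 0, 0, 0]])

```text
time: 39.02
eef_pos: [0.5298, 0.3392, 0.4985]
tcp_rot: [3.141, 0.001, 0.114]
wrist_force: [0.7, -1.1, 0.5]
opening: 0.603
finger_force: 0.0
```

```bash
python3 - <<'E'
from h import *
s=sense(); print(s["time"],np.round(s["eef_pos"],4),np.round(np.degrees(s["tcp_rot"]),2),np.round(s["joint_positions"],2))
f,K,T=img("wrist"); cv2.imwrite("pics/w8.png",f[:,:,::-1]); np.savez("w8.npz",f=f,K=K,T=T)
g,K2,T2=img("top"); np.savez("t8.npz",f=g,K=K2,T=T2)
g,K2,T2=img("side"); np.savez("s8.npz",f=g,K=K2,T=T2)
h=cv2.cvtColor(f,cv2.COLOR_RGB2HSV); H,S,V=[h[...,i].astype(int) for i in range(3)]
for c in blobs((H>40)&(H<85)&(S>100),60): print("green",c[:,0].mean(0).round(),rect(c,K,T,.052))
for c in blobs(((H<6)|(H>172))&(S>140),60): print("red",c[:,0].mean(0).round(),rect(c,K,T,.1))
E
```

```text
39.025 [0.5298 0.3392 0.4985] [1.7999e+02 8.0000e-02 6.5200e+00] [-1.13  0.68  0.96  1.47 -0.56  1.29 -1.57]
green [370. 145.] (548.3, 247.0, 23.5, 22.8, -36.3)
red [286. 265.] (415.1, 325.6, 74.4, 29.1, 6.5)
red [553. 262.] (452.0, 37.7, 16.1, 14.5, -83.5)
```

View pics/w8.png

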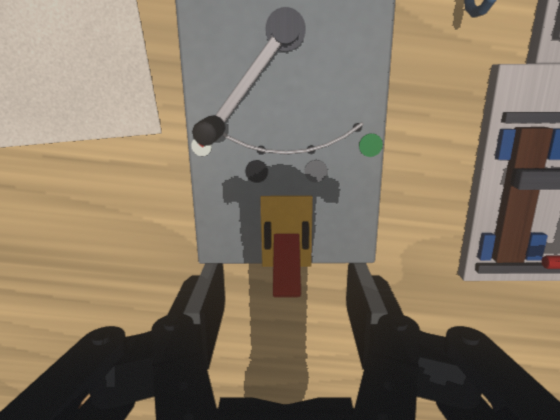

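```bash
python3 - <<'E'
from h import *
z=np.load("w8.npz"); K,T=z["K"],z["T"]
print("near corners",(1e3*cast([(198,264),(377,263)],K,T,.05)).round(1).tolist())
print("hub",(1e3*cast([(285,27)],K,T,.065)).round(1))
print("post",(1e3*cast([(209,128)],K,T,.120)).round(1))
d=(1e3*cast([(202,147),(256,171),(316,170),(370,145)],K,T,.052))[:,:2]; print("discs",d.round(1).tolist())
# circle fit
A=np.c_[2*d,np.ones(4)]; x=np.linalg.lstsq(A,(d**2).sum(1),rcond=None)[0]; print("pivot fit",x[:2],np.sqrt(x[2]+x[:2]@x[:2]))
print("tip far/near edges",(1e3*cast([(273,297),(301,297)],K,T,.124)).round(1).tolist(),(1e3*cast([(274,235),(299,235)],K,T,.07)).round(1).tolist())
t=np.load("t8.npz"); h=cv2.cvtColor(t["f"],cv2.COLOR_RGB2HSV).astype(int)
E
```

```text
near corners [[378.1, 430.9, 50.0], [404.5, 211.2, 50.0]]
hub [[654.4 353.9  65. ]]
post [[557.1 412.6 120. ]]
discs [[524.9, 431.8], [504.4, 369.9], [513.2, 302.7], [548.1, 247.3]]
pivot fit [656.22573467 354.71584734] 152.36774484385336
tip far/near edges [[389.4, 336.5, 124.0], [392.7, 307.3, 124.0]] [[436.3, 341.9, 70.0], [439.5, 313.4, 70.0]]
```

```bash
python3 - <<'E'
from h import *
a=plan([.5545,.4145,.33],6.5,8); b=plan([.5545,.4145,.258],6.5,4,start=a)
p=np.radians(np.linspace(148.5,225.6,13)); q=120*np.c_[np.cos(p),np.sin(p),0*p]
print((rot(6.5).inv().apply(np.diff(q,axis=0))/30).round(3).tolist())
E
```

```text
8 x [0.138, -0.3, 0.704, -0.0, 0.0, -0.0]
4 x [0.0, -0.0, 0.6, 0.0, 0.0, 0.0]
[[-0.256, 0.368, 0.0], [-0.213, 0.394, 0.0], [-0.167, 0.416, 0.0], [-0.12, 0.432, 0.0], [-0.071, 0.443, 0.0], [-0.021, 0.448, 0.0], [0.029, 0.447, 0.0], [0.079, 0.441, 0.0], [0.128, 0.43, 0.0], [0.175, 0.413, 0.0], [0.221, 0.39, 0.0], [0.263, 0.363, 0.0]]
```

step_arm(commands=[[0.138, -0.3, 0.704, 0, 0, 0], [0.138, -0.3, 0.704, 0, 0, 0], [0.138, -0.3, 0.704, 0, 0, 0], [0.138, -0.3, 0.704, 0, 0, 0], [0.138, -0.3, 0.704, 0, 0, 0], [0.138, -0.3, 0.704, 0, 0, 0], [0.138, -0.3, 0.704, 0, 0, 0], [0.138, -0.3, 0.704, 0, 0, 0], [0, 0, 0, 0, 0, 0]], grip=0.75)

```text
time: 40.3
eef_pos: [0.5544, 0.4158, 0.3272]
tcp_rot: [3.14, 0.003, 0.114]
wrist_force: [-0.5, 0.1, 0.5]
opening: 0.753
finger_force: 0.0
```

step_arm(commands=[[0, 0, 0.6, 0, 0, 0], [0, 0, 0.6, 0, 0, 0], [0, 0, 0.6, 0, 0, 0], [0, 0, 0.6, 0, 0, 0], [0, 0, 0, 0, 0, 0]])

```text
time: 40.92
eef_pos: [0.5544, 0.4147, 0.2555]
tcp_rot: [3.14, 0.003, 0.113]
wrist_force: [-1.0, -0.7, -0.4]
opening: 0.747
finger_force: 0.0
```

step_arm(commands=[[0, 0, 0, 0, 0, 0], [0, 0, 0, 0, 0, 0], [0, 0, 0, 0, 0, 0], [0, 0, 0, 0, 0, 0]], grip=0, squeeze=50)

```text
time: 41.42
eef_pos: [0.5551, 0.4163, 0.2589]
tcp_rot: [-3.139, -0.001, 0.114]
wrist_force: [-1.9, 4.1, 5.7]
opening: 0.266
finger_force: 48.9
```

step_arm(commands=[[-0.256, 0.368, 0, 0, 0, 0], [-0.213, 0.394, 0, 0, 0, 0], [-0.167, 0.416, 0, 0, 0, 0], [-0.12, 0.432, 0, 0, 0, 0], [-0.071, 0.443, 0, 0, 0, 0], [-0.021, 0.448, 0, 0, 0, 0]])

```text
time: 42.18
eef_pos: [0.5336, 0.3456, 0.2585]
tcp_rot: [-3.127, 0.01, 0.123]
wrist_force: [-14.7, 13.8, 16.6]
opening: 0.268
finger_force: 52.7
```

step_arm(commands=[[0.029, 0.447, 0, 0, 0, 0], [0.079, 0.441, 0, 0, 0, 0], [0.128, 0.43, 0, 0, 0, 0], [0.175, 0.413, 0, 0, 0, 0], [0.221, 0.39, 0, 0, 0, 0], [0.263, 0.363, 0, 0, 0, 0], [0, 0, 0, 0, 0, 0]])

```text
time: 43.05
eef_pos: [0.5731, 0.2667, 0.2579]
tcp_rot: [-3.14, 0.002, 0.114]
wrist_force: [-4.6, 3.8, 5.6]
opening: 0.27
finger_force: 51.3
```

step_arm(commands=[[0, 0, 0, 0, 0, 0], [0, 0, 0, 0, 0, 0], [0, 0, 0, 0, 0, 0]], grip=0.6)

```text
time: 43.42
eef_pos: [0.5736, 0.2658, 0.2575]
tcp_rot: [3.141, -0.0, 0.112]
wrist_force: [-0.4, 0.3, -0.1]
opening: 0.597
finger_force: 0.0
```

step_arm(commands=[[0, 0, -0.5, 0, 0, 0], [0, 0, -0.9, 0, 0, 0], [0, 0, -0.9, 0, 0, 0], [0, 0, -0.9, 0, 0, 0], [0, 0, -0.9, 0, 0, 0], [0, 0, -0.9, 0, 0, 0], [0, 0, 0, 0, 0, 0]])

```text
time: 44.3
eef_pos: [0.5741, 0.266, 0.4108]
tcp_rot: [-3.14, -0.005, 0.113]
wrist_force: [0.2, -0.4, 0.0]
opening: 0.597
finger_force: 0.0
```

```bash
python3 - <<'E'
from h import *
s=sense(); print(s["time"],np.round(s["eef_pos"],4))
f,K,T=img("wrist"); cv2.imwrite("pics/w9.png",f[:,:,::-1])
h=cv2.cvtColor(f,cv2.COLOR_RGB2HSV); H,S,V=[h[...,i].astype(int) for i in range(3)]
for c in blobs(((H<6)|(H>172))&(S>140),60): print("red",c[:,0].mean(0).round(),rect(c,K,T,.1))
a=plan([.36,.318,.34],96.5,14)
E
```

```text
44.3 [0.5741 0.266  0.4108]
red [538. 338.] (461.4, 28.7, 42.3, 16.0, -83.5)
red [215. 360.] (404.9, 313.9, 67.4, 7.5, -2.0)
14 x [-0.274, -0.512, 0.164, 0.0, -0.0001, -0.0357]
```

View pics/w9.png

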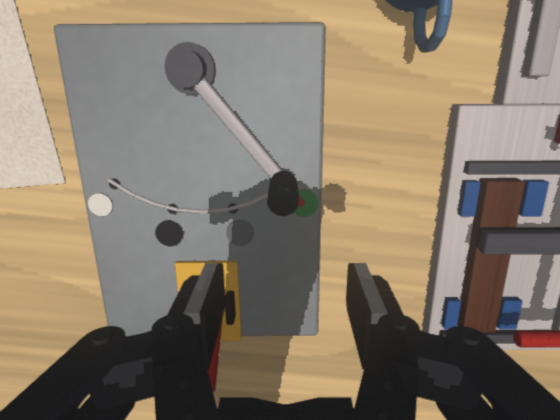

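```bash
python3 - <<'E'
from h import *
a=plan([.328,.314,.40],6.5,10); b=plan([.328,.314,.28],6.5,5,start=a); plan([.442,.327,.28],6.5,8,start=b)
E
```

```text
10 x [-0.795, -0.25, 0.03, -0.0, -0.0001, -0.0]
5 x [0.0, -0.0, 0.8, 0.0, 0.0, 0.0]
8 x [0.478, -0.0, -0.0, 0.0, 0.0, 0.0]
```

step_arm(commands=[[-0.795, -0.25, 0.03, 0, 0, 0], [-0.795, -0.25, 0.03, 0, 0, 0], [-0.795, -0.25, 0.03, 0, 0, 0], [-0.795, -0.25, 0.03, 0, 0, 0], [-0.795, -0.25, 0.03, 0, 0, 0], [-0.795, -0.25, 0.03, 0, 0, 0], [-0.795, -0.25, 0.03, 0, 0, 0], [-0.795, -0.25, 0.03, 0, 0, 0], [-0.795, -0.25, 0.03, 0, 0, 0], [-0.795, -0.25, 0.03, 0, 0, 0]], grip=0)

```text
time: 45.6
eef_pos: [0.3267, 0.3141, 0.398]
tcp_rot: [3.141, 0.001, 0.113]
wrist_force: [-0.3, 0.1, -0.7]
opening: 0.001
finger_force: 0.0
```

step_arm(commands=[[0, 0, 0.8, 0, 0, 0], [0, 0, 0.8, 0, 0, 0], [0, 0, 0.8, 0, 0, 0], [0, 0, 0.8, 0, 0, 0], [0, 0, 0.8, 0, 0, 0], [0, 0, 0, 0, 0, 0]])

```text
time: 46.35
eef_pos: [0.3272, 0.3135, 0.2773]
tcp_rot: [3.139, 0.003, 0.112]
wrist_force: [0.5, -0.3, 0.2]
opening: 0.001
finger_force: 0.0
```

step_arm(commands=[[0.478, 0, 0, 0, 0, 0], [0.478, 0, 0, 0, 0, 0], [0.478, 0, 0, 0, 0, 0], [0.478, 0, 0, 0, 0, 0], [0.478, 0, 0, 0, 0, 0], [0.478, 0, 0, 0, 0, 0], [0.478, 0, 0, 0, 0, 0], [0.478, 0, 0, 0, 0, 0], [0, 0, 0, 0, 0, 0]])

```text
time: 47.48
eef_pos: [0.4436, 0.3269, 0.2788]
tcp_rot: [3.141, -0.002, 0.112]
wrist_force: [-0.9, 1.0, 0.5]
opening: 0.003
finger_force: 0.0
```

step_arm(commands=[[-0.9, 0, 0, 0, 0, 0], [-0.9, 0, 0, 0, 0, 0], [-0.5, 0, -0.5, 0, 0, 0], [0, 0, -0.9, 0, 0, 0], [0, 0, -0.9, 0, 0, 0], [0, 0, -0.9, 0, 0, 0], [0, 0, -0.9, 0, 0, 0], [0, 0, -0.9, 0, 0, 0], [0, 0, 0, 0, 0, 0], [0, 0, 0, 0, 0, 0]])

```text
time: 48.72
eef_pos: [0.3728, 0.3193, 0.428]
tcp_rot: [3.141, 0.001, 0.113]
wrist_force: [-0.6, 1.1, 0.5]
opening: -0.001
finger_force: 0.0
```

```bash
python3 - <<'E'
from h import *
s=sense(); print(s["time"],np.round(s["eef_pos"],4))
a,K,T=img("side"); b,K,T=img("top")
o=np.hstack([cv2.resize(a[80:260,220:400],(400,400)),cv2.resize(b[90:270,80:280],(444,400))[:,:400]])
cv2.imwrite("pics/f.png",o[:,:,::-1])
E
```

```text
48.725 [0.3728 0.3193 0.428 ]
```

View pics/f.png

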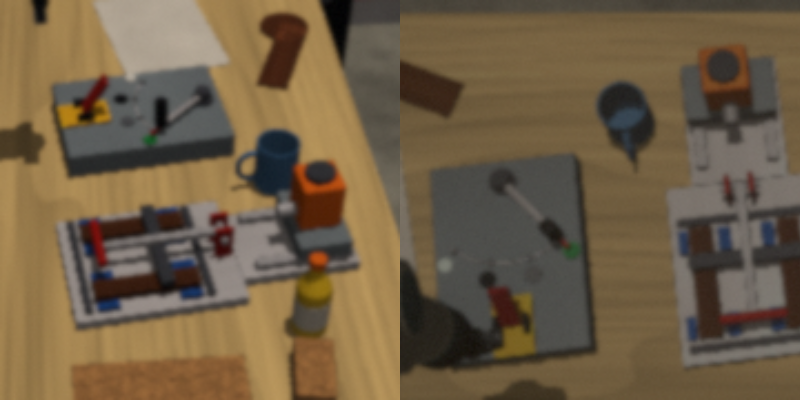

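```bash
python3 -c "
from cell import manip
print(manip.hand_in())"
```

```text
the job is handed in; nothing more can be done
None
```

The job is done and handed in at about 49 s: both blanks are clamped in their own bays, the feed lever is in the green notch, and the isolator is on. The final pictures confirmed this, and the glue bottle, mug and sanding block were not touched.

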